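# Load a screen bracket and close the slide on it

## Task

Lay the zinc channel bracket from the white foam pad onto the two raised black rests of the assembly fixture, open side up and lengthwise along the rail, and let go of it. Then slide the blue carriage with the orange knob along its rail until the bracket is held snugly, with no gap, between the carriage's jaw and the green end stop. Leave the other things where they are.

Things in the scene. Friction and masses are not known exactly. Their poses are not given: they have to be found in the camera images.
- fixture: Assembly fixture, bolted down: aluminium base 110 x 360 x 12 mm with a steel rail along it. Origin: centre of the underside, on the table; y runs along the rail from the carriage end (-y) to the green end stop (+y), z up. Stop: 70 mm wide, 78 mm high, face at y = +140 mm. Two black rests, 10 mm thick along y, at y = +5 and +115 mm, with flat tops 50 mm high.
- seat (a point): Point on the fixture 50 mm up, midway between the rests (y = +60 mm): the bracket's origin is here when it lies on the rests with its end against the green stop. Axes as the fixture's. It may be laid up to 18 mm short of this (towards -y); the carriage pushes it the rest. Rest tops are 48 mm wide in x, between ears with flared tips, 66 mm above the table, that stop the bracket slipping sideways.
- bracket: Zinc U-channel bracket, 40 mm wide (x), 160 mm long (y), 28 mm high, 3 mm sheet, with punched holes; lies open side up on the foam pad. Origin: centre of the underside of its floor; y along its length, z up (towards the open side). Either end may go first. 0.25 kg. It can be gripped across its 40 mm width from above.
- carriage (a joint): Slide of the blue carriage, m: 0 fully open, growing towards the green stop. The face of its jaw (70 mm wide, top 76 mm above the table) is at fixture y = -120 mm + this value. With the bracket held between jaw and stop it reads 0.100; with nothing between, it runs on to 0.115. Starts at 0 to 0.045; a few newtons of friction; stays where it is left.
- pad: White foam pad, 250 x 250 x 15 mm, fixed on the table; the bracket, the angle plate and the tape lie on it. Origin: centre of the underside.
- angle_plate: Bystander: grey painted L plate 50 x 90 mm, 33 mm high, on the pad. Origin: centre of the underside; upright flange along y at its +x edge.
- tape: Bystander: blue tape roll lying flat on the pad, 76 mm diameter, 20 mm high. Origin: centre of the underside.
- pliers: Bystander: pliers with blue handles, about 150 mm long, 12 mm high, on the table beyond the pad and fixture. Origin at mid-length.
- driver: Bystander: orange and black electric screwdriver lying down, 270 mm long, 46 mm high. Origin at mid-body, underneath.
- cleaner: Bystander: upright bottle 60 mm diameter, 170 mm tall. Origin: centre of the underside.
- knob (a point): Centre of the carriage's orange upright cylindrical knob, 27 mm diameter, 44 mm tall; this point is 105 mm above the table and 32 mm behind the jaw's face (fixture y = -152 mm + the slide's value). It moves with the carriage; axes as the fixture's.
There are look-alikes about, which are no part of the job. Of the things that look like the bracket, the smallest one is meant.

How it is judged (in metres and radians):
On the way, in this order (a step that is already met when the one before it is completed fails the run):
1. the bracket lies on both rests, open side up, let go, with the carriage not yet closed on it (x of bracket in the frame of seat between -0.007 and 0.007 m and y of bracket in the frame of seat between -0.028 and 0.004 m and z of bracket in the frame of seat between -0.003 and 0.004 m and angle between bracket's own z axis and vertical below 0.06 rad and angle between the y axis of bracket and the y axis of fixture, either way round below 0.1 rad and contact force between the fingers and bracket below 0.1 N and value of joint carriage below 0.094 m), for 0.2 s.
2. the carriage has been slid up, so that the bracket is held between jaw and green stop (x of bracket in the frame of seat between -0.007 and 0.007 m and y of bracket in the frame of seat between -0.004 and 0.004 m and z of bracket in the frame of seat between -0.003 and 0.004 m and angle between bracket's own z axis and vertical below 0.06 rad and angle between the y axis of bracket and the y axis of fixture, either way round below 0.1 rad and value of joint carriage between 0.096 and 0.104 m), for 0.2 s.
At the end, for the whole second after the job is handed in: The bracket lies at rest on both rests, open side up and level (within 0.06 rad), along the rail (within 0.1 rad), within 7 mm sideways and 4 mm along the rail of its seat against the green stop, and the carriage stands within 4 mm of 0.100, its jaw against the bracket (all of step 2 and linear speed of bracket below 0.01 m/s); the robot touches nothing.
It fails at once if a bystander is shifted by more than 30 mm (distance of any of angle_plate, tape, pliers, driver, cleaner from where it was at the start of the episode above 0.03 m).
It also fails if it takes over 51 s, if anything falls off the work surface, if the arm or the gripper's body presses on something with over 40 N, if the wrist force passes 120 N, or if a joint passes its speed limit or range.

## Robot

A 6-joint arm with a two-finger parallel gripper is mounted at the origin on the work surface. World frame = base frame: x ahead of the robot, y to its left, z up, the work surface at z = 0. Lengths are in m, angles in degrees, forces in N, time in s.
With the tool pointing down it reaches from about 0.35 to 0.975 m from the base axis. Payload 17.4 kg.
Tool frame: the origin (TCP) lies at the very end of the fingers, on their centre line; the grasp point (between the pads) lies 19 mm behind it (hold_point_z is the distance from the TCP to the grasp point, in m); z points along the fingers, x is the direction in which the jaws open and shut, and the axes are right-handed (so a half turn about z gives the same grasp; the last joint's range is limited). The gripper opens to 85 mm and grips with 20 to 120 N. Pads are 22 mm wide; open, the fingers measure 114 mm over their backs; the gripper's body (76 mm by 85 mm) begins 54 mm behind the grasp point. The pads swing forward as they close: fully open they stand 13 mm farther back than shut.
Start: joints at [70.313, 6.646, 82.598, -0, 90.757, -2.166], TCP at [0.203, 0.644, 0.231] pointing down, gripper open.
Joint ranges: [-162.19, 162.19], [-47.58, 125.68], [4.15, 143.07], [-65.23, 245.23], [0.69, 171.88], [-170.13, 170.13]. Speed limits (degrees/s): [108.29, 108.29, 127.2, 180, 180, 180].

## Interface

Orientations are given as [roll, pitch, yaw] about the fixed x, y, z axes, in that order (R = Rz(yaw) Ry(pitch) Rx(roll)).
In Python, from rig import * gives the robot as it stands. The module is installed in compiled form; this text tells all that it offers.
- The arm moves only by the tool play_rows, never from a script. Its argument "deltas" is a list of rows, each a list of 3 entries, a list of its own where there are three numbers: the shift along the tool's x, y, z in cm, then the turn, a rotation vector about the tool's x, y, z in degrees, then the opening, from 0 (shut) to 1 (fully open). A call has exactly 8 rows; each row is the pose to reach, as a shift and turn from the pose commanded when the call began, along the tool's axes at that moment; what a row does not reach only later rows make up. A row lasts 1/12 s, in which the tool goes at most 41.7 mm and 7.16 degrees, less where a joint would pass 70% of its speed; a pose out of reach is approached as far as the arm can. A call with a gripper value outside its range is refused whole. The fingers move at their own pace and stop on an object; "squeeze" is the grip in N (left out, the last holds). Time passes only in rows, so rows that repeat a pose let the fingers close, or fill a call up. It gives the time, the measured TCP pose, the force and the opening at its end, in the units of the state.
- observe(): the state, without advancing time (a new reading comes with each control period).
- grab_frame(name): name is "scene" or "top" or "wrist"; returns a dict with "image" (400x640x3 uint8, red, green, blue), "z_map" (400x640 float32, m along the optical axis (not along the pixel's ray), 0 where there is no reading), "fx", "fy", "cx", "cy" (pixels), "R" (3x3) and "t" (3): a world point X has camera coordinates R X + t. Camera axes: x right, y down, z forward; pixel columns grow to the right and rows downward; lengths in m; the calibration is good to about 2 mm. A picture is of the moment at which its call begins.
- hand_in(): hands the job in, once; it reports no verdict.
The state is a dict: "time": time; "qpos": joint angles; "qd": joint speeds; "effort": joint torques, N m; "position": TCP position; "orientation": TCP orientation; "wrist_force": force on the tool from outside, world axes, zero at the start; "wrist_torque": the same for the moment, N m; "opening": finger opening in m.
Only numpy, scipy, OpenCV 4.12 (cv2) and the standard library are available. Lean on these libraries where they do the work, as an engineer would, in place of code of your own. Each camera call takes 0.05 s, during which the arm holds its last target. There are 200 camera calls.

## Working session

There is one attempt and no reset: what is moved stays moved. The work goes in short steps, Python scripts to look and compute and a tool call to move; the robot and the scene stay as the last step left them, time stands still between calls to the robot, and variables do not carry over. Pictures are saved under pics/ and viewed, about 8 in all and at most 12, crops included, and the job is handed in when it is done.

Besides the shell and the picture viewer there is one more tool, called as name(argument=value, ...) on one line, values as JSON. play_rows: Moves the arm, as the interface text tells. Its arguments: {"type":"object","properties":{"deltas":{"type":"array"},"squeeze":{"type":"number"}},"required":["deltas"]}

```bash
mkdir -p pics; cat > h.py <<'E'
from rig import *
import numpy as np, cv2
def save(f,n,crop=None,s=1):
    im=f["image"]
    if crop: im=im[crop[1]:crop[3],crop[0]:crop[2]]
    cv2.imwrite("pics/"+n,cv2.resize(im[:,:,::-1],None,fx=s,fy=s,interpolation=cv2.INTER_CUBIC))
def ray(f,u,v,z):
    "pixel -> world at height z"
    d=np.array([(u-f["cx"])/f["fx"],(v-f["cy"])/f["fy"],1]); R=np.array(f["R"]);t=np.array(f["t"])
    c=-R.T@t; w=R.T@d
    return c+w*(z-c[2])/w[2]
def cloud(f):
    z=f["z_map"]; v,u=np.mgrid[:z.shape[0],:z.shape[1]]
    P=np.stack([(u-f["cx"])/f["fx"]*z,(v-f["cy"])/f["fy"]*z,z],-1)
    W=(P-np.array(f["t"]))@np.array(f["R"]); W[z==0]=np.nan
    return W
E
python3 - <<'E'
from h import *
import pickle
print(observe())
for n in("scene","top"):
    f=grab_frame(n); pickle.dump(f,open(n+".pkl","wb")); save(f,n+"0.png",s=1.25); print(-f["R"].T@f["t"],f["R"].round(2).tolist(),f["fx"])
E
```

```text
{'time': 0.0, 'qpos': array([ 7.03127101e+01,  6.67443897e+00,  8.26353952e+01,  1.05035507e-04,
        9.07544212e+01, -2.16659645e+00]), 'qd': array([ 0.07001733, -0.06341666, -0.11030144, -0.01752617, -0.0354453 ,
        0.03937798]), 'effort': array([ 1.59581712e-03, -7.31998515e+01, -6.32479620e+01, -4.70218527e-05,
        6.39352715e-03, -4.92145955e-05]), 'position': array([0.20316622, 0.64351287, 0.23056226]), 'orientation': array([-1.79997466e+02,  6.42054469e-02,  7.24793093e+01]), 'wrist_force': array([-0.52370872, -0.19387189,  0.07868818]), 'wrist_torque': array([-0.01559029, -0.00161873, -0.02571847]), 'opening': 0.08557440067630902}
[ 1.29231878 -0.05202781  1.24466399] [[0.06, 1.0, -0.01], [0.81, -0.06, -0.59], [-0.59, 0.03, -0.81]] 479.3261514320175
[ 0.25136572 -0.03709658  1.30624967] [[0.06, -1.0, 0.0], [-0.98, -0.06, -0.2], [0.2, 0.01, -0.98]] 510.2714291476082
```

View pics/top0.png

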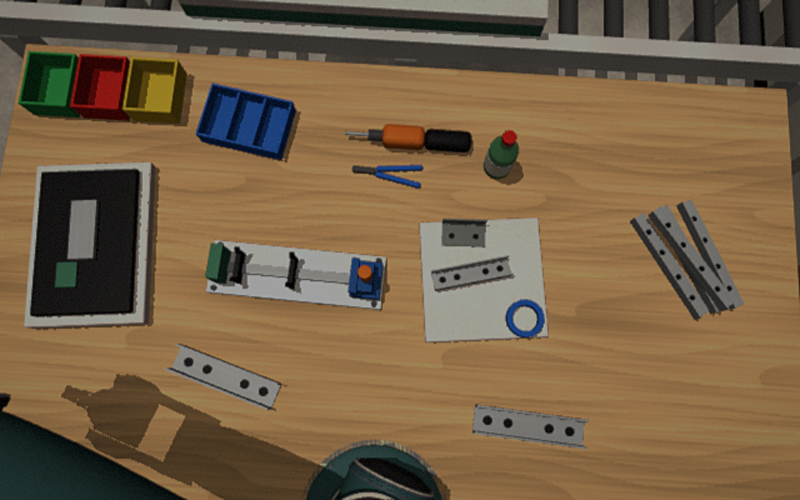

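View pics/scene0.png

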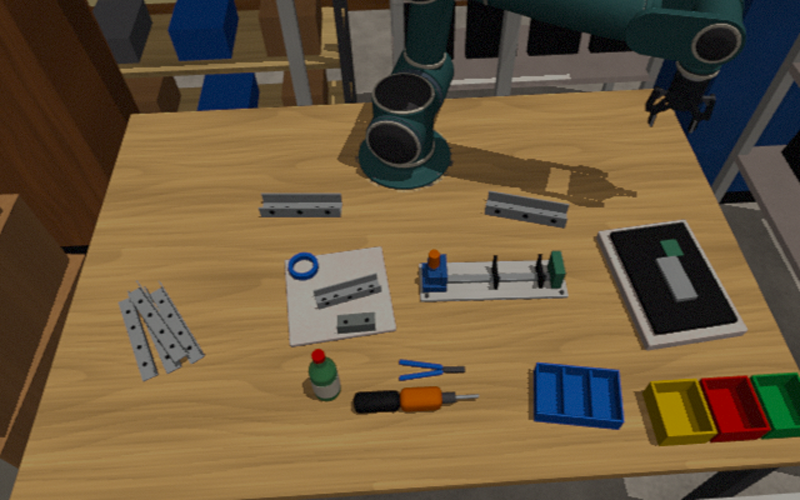

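The candidates, in viewed top-picture pixels, are the channel on the pad (472,273), loose channels at (225,376) and (530,425), and a pile of strips at (690,260). The pad one is shortest and lies on the white pad, so it fits the description. I'll confirm it in a crop and measure it. The fixture lies with the carriage at (365,278) and the green stop at (217,262).

```bash
python3 - <<'E'
from h import *
import pickle
f=pickle.load(open("top.pkl","rb")); im=f["image"]; save(f,"crop.png",(155,165,445,285),2.7)
W=cloud(f); hsv=cv2.cvtColor(im,cv2.COLOR_RGB2HSV)
def rect(m,name,zc):
    n,l,s,c=cv2.connectedComponentsWithStats(m.astype(np.uint8))
    for i in range(1,n):
        if s[i,4]<60: continue
        v,u=np.where(l==i); P=np.array([ray(f,a,b,zc)[:2] for a,b in zip(u,v)])*1000
        r=cv2.minAreaRect(P.astype(np.float32)); print(name,c[i].round(),np.round(r[0],1),np.round(r[1],1),round(r[2],1),cv2.boxPoints(r).round().tolist(),"z",np.nanmedian(W[v,u,2]).round(4))
Z=W[...,2]; X=W[...,0];Y=W[...,1]
v,u=np.mgrid[:400,:640]
box=lambda a,b,c,d:(u>a)&(u<c)&(v>b)&(v<d)
on=box(335,170,440,275)
print("pad z",np.nanmedian(Z[box(345,240,395,265)]), "table",np.nanmedian(Z[box(320,280,400,310)]))
rect(on&(Z>.021)&~((hsv[...,1]>120)),"padobj",.03)
g=box(150,180,320,260)
H,S,V=[hsv[...,i].astype(int) for i in range(3)]
rect(g&(S<60)&(V>120),"base",.012)
rect(g&(H>55)&(H<90)&(S>60)&(Z>.065),"stop",.078)
rect(g&(H<14)&(S>170)&(Z>.09),"knob",.127)
rect(g&(H>100)&(H<125)&(S>120)&(Z>.06),"jaw",.076)
rect(g&(Z>.045)&(V<60)&(S<120),"rest",.06)
E
```

```text
pad z 0.01464642151159557 table -0.0001322817748882902
padobj [372. 176.] [ 590.4 -145.2] [12.6 90.4] 1.9 [[583.0, -100.0], [586.0, -191.0], [598.0, -190.0], [595.0, -100.0]] z 0.0396
padobj [376. 211.] [ 500.1 -161.7] [ 11.9 162.2] 14.9 [[474.0, -85.0], [515.0, -242.0], [527.0, -239.0], [485.0, -82.0]] z 0.0382
padobj [379. 225.] [ 468.1 -169.9] [  9.  161.3] 15.1 [[443.0, -93.0], [485.0, -249.0], [493.0, -247.0], [451.0, -91.0]] z 0.04
base [237. 220.] [461.  193.7] [358.1 108.5] 88.1 [[401.0, 17.0], [509.0, 13.0], [521.0, 371.0], [413.0, 374.0]] z 0.0123
stop [172. 209.] [465.4 342.9] [27.9 70.3] 87.9 [[430.0, 330.0], [500.0, 328.0], [501.0, 356.0], [431.0, 358.0]] z 0.0771
knob [292. 218.] [452.   44.9] [28.6 23.7] 22.6 [[434.0, 50.0], [443.0, 28.0], [470.0, 39.0], [461.0, 61.0]] z 0.1245
jaw [288. 222.] [453.6  54.6] [45.7 68. ] 87.2 [[418.0, 33.0], [486.0, 30.0], [489.0, 76.0], [421.0, 79.0]] z 0.0727
rest [189. 212.] [464.9 306.9] [15.2 66.6] 85.6 [[431.0, 302.0], [498.0, 297.0], [499.0, 312.0], [432.0, 317.0]] z 0.0505
rest [233. 216.] [461.2 197.4] [12.6 68.4] 87.7 [[427.0, 193.0], [495.0, 190.0], [496.0, 202.0], [427.0, 205.0]] z 0.0504
```

View pics/crop.png

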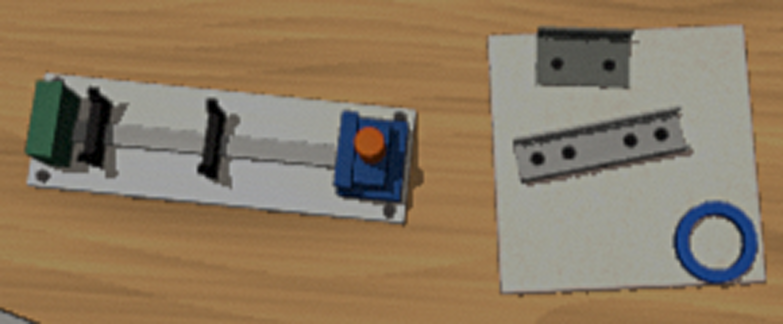

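The crop confirms it: the channel on the pad is 162 x 40 mm, centred near (484,-166) mm, with its axis turned about 15°. The fixture is at (461,194) mm, yaw -1.9°, and the carriage is at about 0.003. I'm moving above the bracket.

play_rows(deltas=[[[-68.8,51.2,3],[0,0,57.5],0.75],[[-68.8,51.2,3],[0,0,57.5],0.75],[[-68.8,51.2,3],[0,0,57.5],0.75],[[-68.8,51.2,3],[0,0,57.5],0.75],[[-68.8,51.2,3],[0,0,57.5],0.75],[[-68.8,51.2,3],[0,0,57.5],0.75],[[-68.8,51.2,3],[0,0,57.5],0.75],[[-68.8,51.2,3],[0,0,57.5],0.75]])

```text
time: 0.77
position: [0.3124, 0.3271, 0.2193]
orientation: [180.0, 0.0, 14.9]
wrist_force: [0.8, 0.3, 0.7]
opening: 0.064
```

```bash
cat >> h.py <<'E'
from scipy.spatial.transform import Rotation as Ro
def delta(x,y,z,yaw,s=None):
    s=s or observe(); A=Ro.from_euler("xyz",s["orientation"],degrees=True)
    d=A.inv().apply(np.array([x,y,z])-s["position"])*100
    B=Ro.from_euler("xyz",[180,0,yaw],degrees=True)
    print("t",round(s["time"],2),"pos",s["position"].round(4),"rpy",s["orientation"].round(2),"F",np.round(s["wrist_force"],1),"op",round(s["opening"],4))
    print("delta",d.round(2),(A.inv()*B).as_rotvec(degrees=True).round(2))
E
python3 -c "
from h import *
delta(.484,-.166,.20,14.95)"
```

```text
t 0.77 pos [0.3124 0.3271 0.2193] rpy [180.     0.    14.86] F [0.8 0.3 0.7] op 0.064
delta [ 3.94 52.06  1.93] [ 0.    0.   -0.09]
```

play_rows(deltas=[[[3.9,52.1,1.9],[0,0,-0.1],0.75],[[3.9,52.1,1.9],[0,0,-0.1],0.75],[[3.9,52.1,1.9],[0,0,-0.1],0.75],[[3.9,52.1,1.9],[0,0,-0.1],0.75],[[3.9,52.1,1.9],[0,0,-0.1],0.75],[[3.9,52.1,1.9],[0,0,-0.1],0.75],[[3.9,52.1,1.9],[0,0,-0.1],0.75],[[3.9,52.1,1.9],[0,0,-0.1],0.75]])

```text
time: 1.43
position: [0.4234, 0.0127, 0.2075]
orientation: [180.0, -0.0, 15.3]
wrist_force: [1.3, 1.5, 0.2]
opening: 0.0637
```

```bash
python3 -c "
from h import *
delta(.484,-.166,.20,14.95)"
```

```text
t 1.43 pos [0.4234 0.0127 0.2075] rpy [ 1.7999e+02 -4.0000e-02  1.5270e+01] F [1.3 1.5 0.2] op 0.0637
delta [ 1.14 18.84  0.76] [ 0.01 -0.04  0.32]
```

play_rows(deltas=[[[1.1,18.8,0.8],[0,0,0.3],0.75],[[1.1,18.8,0.8],[0,0,0.3],0.75],[[1.1,18.8,0.8],[0,0,0.3],0.75],[[1.1,18.8,0.8],[0,0,0.3],0.75],[[1.1,18.8,0.8],[0,0,0.3],0.75],[[1.1,18.8,0.8],[0,0,0.3],0.75],[[1.1,18.8,0.8],[0,0,0.3],0.75],[[1.1,18.8,0.8],[0,0,0.3],0.75]])

```text
time: 2.1
position: [0.4834, -0.1631, 0.1993]
orientation: [-180.0, 0.0, 15.0]
wrist_force: [0.5, 0.4, 0.4]
opening: 0.0643
```

```bash
python3 - <<'E'
from h import *
delta(.484,-.166,.02,14.95)
f=grab_frame("wrist"); save(f,"w1.png")
W=cloud(f); Z=W[...,2]; m=(Z>.030)&(Z<.05)
n,l,s,c=cv2.connectedComponentsWithStats(m.astype(np.uint8))
for i in range(1,n):
    if s[i,4]<100: continue
    P=W[l==i][:,:2]*1000; r=cv2.minAreaRect(P.astype(np.float32)); print(c[i].round(),s[i,4],np.round(r[0],1),np.round(r[1],1),round(r[2],1),np.nanmax(Z[l==i]).round(4))
E
```

```text
t 2.1 pos [ 0.4834 -0.1631  0.1993] rpy [-1.7997e+02  2.0000e-02  1.4980e+01] F [0.5 0.4 0.4] op 0.0643
delta [-0.    0.3  17.93] [-0.03  0.02  0.03]
[299. 173.] 694 [ 466.7 -170.6] [  3.1 160. ] 14.8 0.0445
[339. 173.] 711 [ 502.4 -160.7] [  3.2 159.3] 14.8 0.0446
[ 19. 221.] 2145 [ 214.9 -293.6] [218.4   7.1] 85.9 0.0399
[619. 200.] 3202 [ 767.6 -104.6] [96.4 41. ] 89.2 0.0433
[437. 186.] 1041 [ 590.7 -145.3] [ 4.4 90.1] 1.5 0.0493
[198. 248.] 1425 [ 389.7 -267.4] [75.3 49.4] 52.6 0.037
[523. 269.] 885 [ 710.1 -204.1] [60.3 28.5] 62.2 0.05
```

View pics/w1.png

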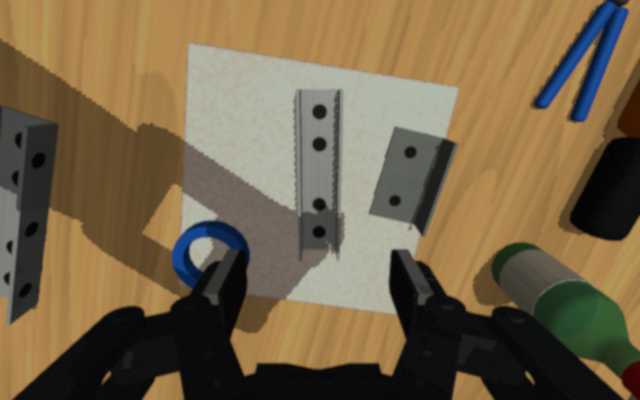

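The wrist view shows the bracket at (320,175), centred at (484.5,-165.7) mm with yaw 14.8°. The fingers clear the angle plate (415,180) and the tape (210,255). I'm descending.

play_rows(deltas=[[[0.1,0.25,4],[0,0,0.2],0.75],[[0.1,0.25,8],[0,0,0.2],0.75],[[0.1,0.25,12],[0,0,0.2],0.75],[[0.1,0.25,15],[0,0,0.2],0.75],[[0.1,0.25,17],[0,0,0.2],0.75],[[0.1,0.25,17.9],[0,0,0.2],0.75],[[0.1,0.25,17.9],[0,0,0.2],0.75],[[0.1,0.25,17.9],[0,0,0.2],0.75]])

```text
time: 2.82
position: [0.4857, -0.1653, 0.0217]
orientation: [180.0, -0.0, 14.8]
wrist_force: [0.3, -0.3, 0.2]
opening: 0.0638
```

play_rows(deltas=[[[0,0,0],[0,0,0],0.2],[[0,0,0],[0,0,0],0.2],[[0,0,0],[0,0,0],0.2],[[0,0,0],[0,0,0],0.2],[[0,0,0],[0,0,0],0.2],[[0,0,0],[0,0,0],0.2],[[0,0,0],[0,0,0],0.2],[[0,0,0],[0,0,0],0.2]], squeeze=40)

```text
time: 3.48
position: [0.4861, -0.1659, 0.0224]
orientation: [179.9, -0.1, 14.8]
wrist_force: [-0.7, 2.2, 7.8]
opening: 0.0389
```

```bash
python3 -c "
from h import *
delta(.484,-.166,.18,14.8)"
```

```text
t 3.48 pos [ 0.4861 -0.1659  0.0224] rpy [ 1.7992e+02 -1.3000e-01  1.4790e+01] F [-0.7  2.2  7.8] op 0.0389
delta [ -0.17  -0.03 -15.76] [ 0.08 -0.13 -0.01]
```

play_rows(deltas=[[[0,0,-1.5],[0,0,0],0.2],[[0,0,-4],[0,0,0],0.2],[[0,0,-7],[0,0,0],0.2],[[0,0,-10],[0,0,0],0.2],[[0,0,-13],[0,0,0],0.2],[[0,0,-15.8],[0,0,0],0.2],[[0,0,-15.8],[0,0,0],0.2],[[0,0,-15.8],[0,0,0],0.2]])

```text
time: 4.15
position: [0.4858, -0.166, 0.1806]
orientation: [179.9, -0.2, 14.8]
wrist_force: [0.7, 0.7, -2.6]
opening: 0.0391
```

```bash
python3 - <<'E'
from h import *
delta(.4627,.2447,.18,-1.9)
f=grab_frame("wrist"); save(f,"w2.png")
W=cloud(f); A=Ro.from_euler("xyz",observe()["orientation"],degrees=True)
T=A.inv().apply((W-observe()["position"]).reshape(-1,3)).reshape(W.shape)*1000
g=(abs(T[...,0])<26)&(abs(T[...,1])<130)&(T[...,2]>-40)&(T[...,2]<12)
P=T[g]; print(P.shape, np.percentile(P,[1,50,99],axis=0).round(1))
E
```

```text
t 4.15 pos [ 0.4858 -0.166   0.1806] rpy [ 1.7987e+02 -1.7000e-01  1.4780e+01] F [ 0.7  0.7 -2.6] op 0.0391
delta [ 8.25e+00 -4.03e+01 -1.00e-02] [ 0.1  -0.18 16.68]
(31873, 3) [[-23.1 -79.5 -38.8]
 [ -0.1 -20.3   2.6]
 [ 23.1  61.1   4.3]]
```

View pics/w2.png

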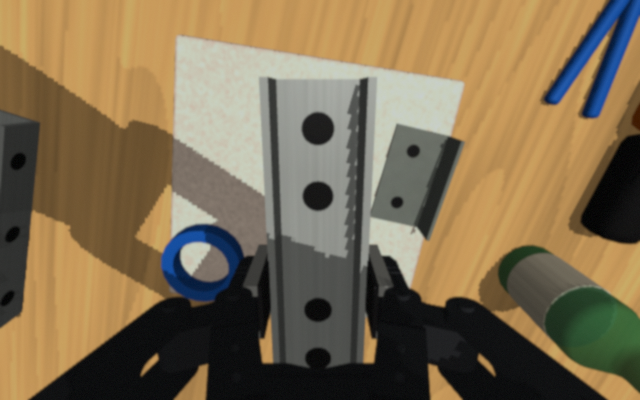

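The bracket is held level and centred. Its end is at tool y = -79.5 mm and its underside about 7 mm beyond the TCP. I'm moving it over the fixture.

play_rows(deltas=[[[0.4,-2,0],[0,0,1],0.2],[[1.2,-6,0],[0,0,3],0.2],[[2,-10,0],[0,0,5],0.2],[[2.8,-14,0],[0,0,7],0.2],[[3.6,-18,0],[0,0,9],0.2],[[4.4,-22,0],[0,0,11],0.2],[[5.2,-26,0],[0,0,13],0.2],[[6,-30,0],[0,0,14.5],0.2]])

```text
time: 4.87
position: [0.4655, 0.1415, 0.1771]
orientation: [180.0, 0.1, 0.2]
wrist_force: [0.8, -0.7, -0.7]
opening: 0.0391
```

```bash
python3 -c "
from h import *
delta(.4627,.2447,.18,-1.9)"
```

```text
t 4.87 pos [0.4655 0.1415 0.1771] rpy [1.7998e+02 9.0000e-02 1.7000e-01] F [ 0.8 -0.7 -0.7] op 0.0391
delta [ -0.25 -10.32  -0.29] [0.02 0.09 2.07]
```

play_rows(deltas=[[[-0.1,-3.5,-0.2],[0,0,1],0.2],[[-0.2,-7,-0.3],[0,0,2],0.2],[[-0.2,-9.5,-0.3],[0,0,2.1],0.2],[[-0.2,-10.3,-0.3],[0,0,2.1],0.2],[[-0.2,-10.3,-0.3],[0,0,2.1],0.2],[[-0.2,-10.3,-0.3],[0,0,2.1],0.2],[[-0.2,-10.3,-0.3],[0,0,2.1],0.2],[[-0.2,-10.3,-0.3],[0,0,2.1],0.2]])

```text
time: 5.53
position: [0.4643, 0.2415, 0.1813]
orientation: [180.0, 0.0, -1.9]
wrist_force: [-0.4, -0.0, -1.9]
opening: 0.0392
```

```bash
python3 - <<'E'
from h import *
f=grab_frame("wrist"); save(f,"w3.png")
delta(.4627,.2447,.06,-1.9)
W=cloud(f);X,Y,Z=W[...,0],W[...,1],W[...,2]
hsv=cv2.cvtColor(f["image"],cv2.COLOR_RGB2HSV); H,S,V=[hsv[...,i].astype(int) for i in range(3)]
def rep(n,m):
    P=W[m][:,:2]*1000
    if len(P)<20: print(n,len(P)); return
    r=cv2.minAreaRect(P.astype(np.float32)); print(n,len(P),np.round(r[0],1),np.round(r[1],1),round(r[2],1),cv2.boxPoints(r).round(1).tolist(),"z",np.nanmax(Z[m]).round(4))
near=(abs(X-.462)<.07)&(Y>0)&(Y<.38)
rep("base",near&(Z>.008)&(Z<.016))
rep("stop",near&(Z>.073)&(Z<.083)&(Y>.32))
rep("restS",near&(Z>.035)&(Z<.069)&(Y>.285)&(Y<.325))
rep("restmid",near&(Z>.035)&(Z<.069)&(Y>.18)&(Y<.22))
rep("walls",near&(Z>.185)&(Z<.207)&(abs(X-.4627)<.024)&(S<60))
rep("floor",near&(Z>.168)&(Z<.182)&(abs(X-.4627)<.024))
E
```

```text
t 5.58 pos [0.4643 0.2416 0.1814] rpy [179.99   0.    -1.9 ] F [ 0.5  0.5 -1.6] op 0.0389
delta [-0.17 -0.31 12.14] [0.01 0.   0.  ]
base 4155 [462.8 198.7] [349.3 110.3] 87.9 [[401.1000061035156, 26.200000762939453], [511.3999938964844, 22.100000381469727], [524.5, 371.1000061035156], [414.20001220703125, 375.29998779296875]] z 0.016
stop 4254 [468.5 345.4] [25.  70.1] 88.1 [[433.0, 334.1000061035156], [503.1000061035156, 331.79998779296875], [503.8999938964844, 356.70001220703125], [433.79998779296875, 359.0]] z 0.0801
restS 0
restmid 0
walls 7946 [462.8 256.2] [132.3  48. ] 88.0 [[436.6000061035156, 191.0], [484.6000061035156, 189.3000030517578], [489.1000061035156, 321.5], [441.1000061035156, 323.20001220703125]] z 0.207
floor 21802 [463.8 248.7] [147.2  34.5] 88.0 [[444.1000061035156, 175.6999969482422], [478.5, 174.5], [483.6000061035156, 321.70001220703125], [449.1000061035156, 322.8999938964844]] z 0.182
```

View pics/w3.png

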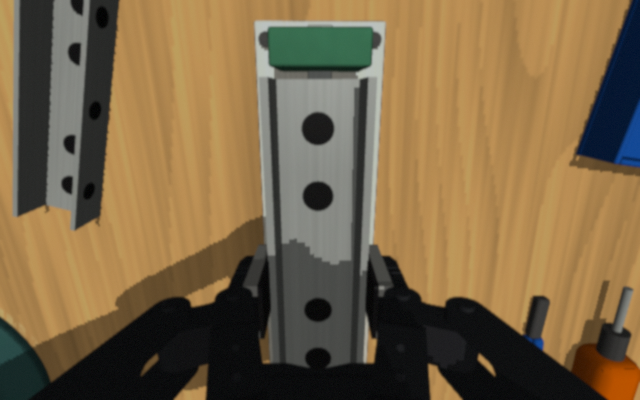

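The wrist view shows the bracket (320,200) in line with the fixture, about 10 mm short of the green stop (320,48). It needs about +1 mm sideways. I'm lowering it.

play_rows(deltas=[[[0.1,0,2],[0,0,0],0.2],[[0.1,0,5],[0,0,0],0.2],[[0.1,0,8],[0,0,0],0.2],[[0.1,0,10],[0,0,0],0.2],[[0.1,0,11],[0,0,0],0.2],[[0.1,0,11.4],[0,0,0],0.2],[[0.1,0,11.8],[0,0,0],0.2],[[0.1,0,12],[0,0,0],0.2]])

```text
time: 6.25
position: [0.4658, 0.2426, 0.0624]
orientation: [-180.0, -0.1, -1.8]
wrist_force: [-1.4, 0.4, -0.9]
opening: 0.0393
```

play_rows(deltas=[[[0,0,0],[0,0,0],0.2],[[0,0,0.1],[0,0,0],0.2],[[0,0,0.1],[0,0,0],0.2],[[0,0,0.2],[0,0,0],0.2],[[0,0,0.2],[0,0,0],0.2],[[0,0,0.2],[0,0,0],0.2],[[0,0,0.2],[0,0,0],0.2],[[0,0,0.2],[0,0,0],0.2]])

```text
time: 6.92
position: [0.4652, 0.2427, 0.0596]
orientation: [-180.0, -0.0, -1.8]
wrist_force: [-0.3, 0.4, -1.7]
opening: 0.039
```

play_rows(deltas=[[[0,0,0.1],[0,0,0],0.2],[[0,0,0.1],[0,0,0],0.2],[[0,0,0.2],[0,0,0],0.2],[[0,0,0.2],[0,0,0],0.2],[[0,0,0.25],[0,0,0],0.2],[[0,0,0.25],[0,0,0],0.2],[[0,0,0.25],[0,0,0],0.2],[[0,0,0.25],[0,0,0],0.2]])

```text
time: 7.58
position: [0.4652, 0.2427, 0.0575]
orientation: [-180.0, -0.0, -1.8]
wrist_force: [-3.2, -1.9, 6.0]
opening: 0.0392
```

Contact: the force rose to +6 N. Now I'll release, open moderately and rise.

play_rows(deltas=[[[0,0,0],[0,0,0],0.7],[[0,0,0],[0,0,0],0.7],[[0,0,0],[0,0,0],0.7],[[0,0,0],[0,0,0],0.7],[[0,0,0],[0,0,0],0.7],[[0,0,0],[0,0,0],0.7],[[0,0,0],[0,0,0],0.7],[[0,0,0],[0,0,0],0.7]])

```text
time: 8.25
position: [0.4652, 0.2426, 0.057]
orientation: [180.0, -0.0, -1.8]
wrist_force: [0.4, 0.3, 0.6]
opening: 0.0599
```

play_rows(deltas=[[[0,0,-1],[0,0,0],0.7],[[0,0,-3],[0,0,0],0.7],[[0,0,-6],[0,0,0],0.7],[[0,0,-10],[0,0,0],0.7],[[0,0,-12],[0,0,0],0.7],[[0,0,-13],[0,0,0],0.7],[[0,0,-13],[0,0,0],0.7],[[0,0,-13],[0,0,0],0.7]])

```text
time: 8.92
position: [0.465, 0.2426, 0.1866]
orientation: [180.0, 0.0, -1.8]
wrist_force: [0.7, -0.0, -0.9]
opening: 0.0593
```

```bash
python3 - <<'E'
from h import *
f=grab_frame("wrist"); save(f,"w4.png")
delta(.455,-.02,.19,-1.9)
W=cloud(f);X,Y,Z=W[...,0],W[...,1],W[...,2]
def rep(n,m):
    P=W[m][:,:2]*1000
    if len(P)<20: print(n,len(P)); return
    r=cv2.minAreaRect(P.astype(np.float32)); print(n,len(P),np.round(r[0],1),np.round(r[1],1),round(r[2],1),"z",np.nanmedian(Z[m]).round(4))
c=(abs(X-.464)<.021)&(Y>.14)&(Y<.33)
rep("stop",(abs(X-.464)<.06)&(Z>.073)&(Z<.083)&(Y>.32))
rep("walls",(abs(X-.464)<.0225)&(Y>.14)&(Y<.33)&(Z>.068)&(Z<.082)); rep("floor",c&(Z>.048)&(Z<.058))
for a in(.18,.21,.24,.27,.3): 
  m=(abs(X-.464)<.014)&(abs(Y-a)<.01)&(Z<.06); print(a,np.nanmedian(Z[m]))
E
```

```text
t 8.97 pos [0.4647 0.2424 0.1856] rpy [ 1.7996e+02  9.0000e-02 -1.8200e+00] F [-0.5 -0.5 -1.3] op 0.0599
delta [-0.14 26.26 -0.42] [0.04 0.09 0.08]
stop 4091 [468.2 339.1] [38.1 70.2] 88.6 z 0.0774
walls 1890 [464.5 243.4] [159.9  40.1] 88.2 z 0.0774
floor 7700 [461.3 243.2] [159.7  40.7] 88.2 z 0.0526
0.18 0.05266057273487869
0.21 0.05265573954570193
0.24 0.052512041106136303
0.27 0.05262182157139469
0.3 0.05267351487104853
```

View pics/w4.png

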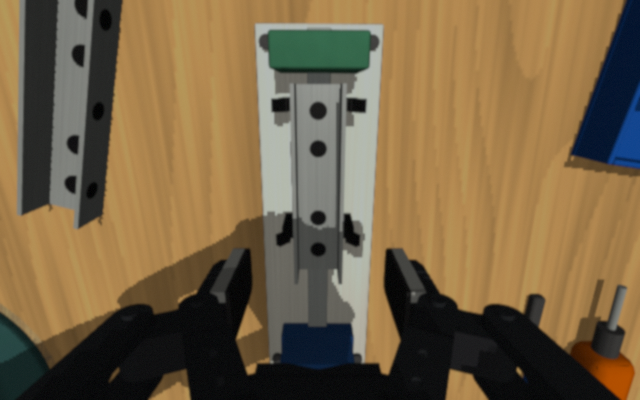

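The bracket lies level on both rests (floor z is uniform at 52.6 mm), 1 mm or less off the axis and about 10 mm short of the stop (image rows 70 to 84). The carriage jaw is at (318,340). Next I move behind the knob with the fingers shut and push it.

play_rows(deltas=[[[0,4,-0.4],[0,0,0],0],[[0,8,-0.4],[0,0,0],0],[[0,12,-0.4],[0,0,0],0],[[0,16,-0.4],[0,0,0],0],[[0,20,-0.4],[0,0,0],0],[[0,24,-0.4],[0,0,0],0],[[0,26.5,-0.4],[0,0,0],0],[[0,26.5,-0.4],[0,0,0],0]])

```text
time: 9.63
position: [0.4559, -0.0259, 0.1892]
orientation: [180.0, 0.2, -2.0]
wrist_force: [-0.0, 0.8, 0.2]
opening: 0.0001
```

```bash
python3 - <<'E'
from h import *
f=grab_frame("wrist")
delta(.457,-.02,.095,-1.9)
W=cloud(f);X,Y,Z=W[...,0],W[...,1],W[...,2]
k=(Z>.118)&(Z<.135)&(abs(X-.457)<.04)&(Y>0)&(Y<.1)
P=W[k]*1000; r=cv2.minEnclosingCircle(P[:,:2].astype(np.float32)); print("knob",len(P),r,np.median(P[:,2]))
E
```

```text
t 9.68 pos [ 0.4561 -0.0241  0.1893] rpy [-1.80e+02  1.40e-01 -2.02e+00] F [-0.2  0.7  0.4] op 0.0001
delta [ 0.1  -0.41  9.43] [-0.    0.14 -0.12]
knob 1638 ((457.42303466796875, 45.64958953857422), 13.467164039611816) 124.29398329646608
```

play_rows(deltas=[[[0.1,0,3],[0,0,0],0],[[0.1,0,6],[0,0,0],0],[[0.1,0,8.5],[0,0,0],0],[[0.1,0,9.4],[0,0,0],0],[[0.1,0,9.4],[0,0,0],0],[[0.1,-0.5,9.4],[0,0,0],0],[[0.1,-1.5,9.4],[0,0,0],0],[[0.1,-2.5,9.4],[0,0,0],0]])

```text
time: 10.35
position: [0.4593, 0.0037, 0.0986]
orientation: [-180.0, -0.1, -1.8]
wrist_force: [0.0, -0.5, -0.4]
opening: 0.0002
```

play_rows(deltas=[[[0,-0.5,0],[0,0,0],0],[[0,-1,0],[0,0,0],0],[[0,-1.5,0],[0,0,0],0],[[0,-2,0],[0,0,0],0],[[0,-2.5,0],[0,0,0],0],[[0.05,-3,0],[0,0,0],0],[[0.05,-3.5,0],[0,0,0],0],[[0.05,-4,0],[0,0,0],0]])

```text
time: 11.02
position: [0.4604, 0.043, 0.0971]
orientation: [180.0, -0.0, -1.8]
wrist_force: [0.9, -3.7, 2.6]
opening: 0.0005
```

```bash
python3 - <<'E'
from h import *
delta(.461,.117,.095,-1.9)
f=grab_frame("wrist"); W=cloud(f);X,Y,Z=W[...,0],W[...,1],W[...,2]
k=(Z>.118)&(Z<.135)&(abs(X-.459)<.04)&(Y>0)&(Y<.16)
P=W[k]*1000; print(len(P)); 
if len(P): r=cv2.minEnclosingCircle(P[:,:2].astype(np.float32)); print("knob",r)
E
```

```text
t 11.02 pos [0.4604 0.043  0.0971] rpy [179.99  -0.    -1.83] F [ 0.9 -3.7  2.6] op 0.0005
delta [-0.17 -7.4   0.21] [ 0.01 -0.    0.07]
5474
knob ((458.98895263671875, 56.630348205566406), 24.976917266845703)
```

play_rows(deltas=[[[0,-0.7,0],[0,0,0],0],[[0,-1.4,0],[0,0,0],0],[[0,-2.1,0],[0,0,0],0],[[0,-2.8,0],[0,0,0],0],[[0,-3.5,0],[0,0,0],0],[[0,-4.2,0],[0,0,0],0],[[0,-4.7,0],[0,0,0],0],[[0,-5.2,0],[0,0,0],0]])

```text
time: 11.73
position: [0.462, 0.0953, 0.097]
orientation: [180.0, 0.0, -1.8]
wrist_force: [2.7, -4.0, -0.4]
opening: 0.0001
```

play_rows(deltas=[[[0,-0.2,0],[0,0,0],0],[[0,-0.4,0],[0,0,0],0],[[0,-0.6,0],[0,0,0],0],[[0,-0.8,0],[0,0,0],0],[[0,-1,0],[0,0,0],0],[[0,-1.2,0],[0,0,0],0],[[0,-1.4,0],[0,0,0],0],[[0,-1.5,0],[0,0,0],0]])

```text
time: 12.4
position: [0.4624, 0.1098, 0.097]
orientation: [180.0, 0.0, -1.8]
wrist_force: [0.6, -4.1, -1.1]
opening: 0.0002
```

Still only about 4 N, so I'll advance in small steps until the force rises.

play_rows(deltas=[[[0,-0.1,0],[0,0,0],0],[[0,-0.2,0],[0,0,0],0],[[0,-0.3,0],[0,0,0],0],[[0,-0.4,0],[0,0,0],0],[[0,-0.5,0],[0,0,0],0],[[0,-0.6,0],[0,0,0],0],[[0,-0.6,0],[0,0,0],0],[[0,-0.6,0],[0,0,0],0]])

```text
time: 13.07
position: [0.4626, 0.1158, 0.097]
orientation: [-180.0, 0.0, -1.8]
wrist_force: [0.7, -1.0, -0.1]
opening: 0.0
```

play_rows(deltas=[[[0,-0.1,0],[0,0,0],0],[[0,-0.1,0],[0,0,0],0],[[0,-0.2,0],[0,0,0],0],[[0,-0.2,0],[0,0,0],0],[[0,-0.3,0],[0,0,0],0],[[0,-0.3,0],[0,0,0],0],[[0,-0.4,0],[0,0,0],0],[[0,-0.4,0],[0,0,0],0]])

```text
time: 13.73
position: [0.4626, 0.1165, 0.0971]
orientation: [179.6, 0.0, -1.9]
wrist_force: [-2.5, -37.4, 5.3]
opening: 0.0001
```

It hit a hard stop at the expected place (y = 116.5 mm, 37 N). I'm backing off and rising.

play_rows(deltas=[[[0,0.4,0],[0,0,0],0],[[0,1,0],[0,0,0],0],[[0,2,0],[0,0,0],0],[[0,3,0],[0,0,0],0],[[0,4,-2],[0,0,0],0],[[0,4,-6],[0,0,0],0],[[0,4,-10],[0,0,0],0],[[0,4,-14],[0,0,0],0]])

```text
time: 14.4
position: [0.4609, 0.0789, 0.2387]
orientation: [-180.0, 0.0, -1.9]
wrist_force: [1.8, 0.2, -0.1]
opening: -0.0002
```

play_rows(deltas=[[[0,2,-2],[0,0,0],0],[[0,2,-2],[0,0,0],0],[[0,2,-2],[0,0,0],0],[[0,2,-2],[0,0,0],0],[[0,2,-2],[0,0,0],0],[[0,2,-2],[0,0,0],0],[[0,2,-2],[0,0,0],0],[[0,2,-2],[0,0,0],0]])

```text
time: 15.07
position: [0.4607, 0.0599, 0.2565]
orientation: [180.0, 0.1, -1.8]
wrist_force: [0.3, -1.3, 0.6]
opening: 0.0001
```

```bash
python3 - <<'E'
from h import *
print(observe()["position"],observe()["wrist_force"])
f=grab_frame("wrist"); save(f,"w5.png")
W=cloud(f);X,Y,Z=W[...,0],W[...,1],W[...,2]
def rep(n,m):
    P=W[m][:,:2]*1000
    if len(P)<20: print(n,len(P)); return
    r=cv2.minAreaRect(P.astype(np.float32)); print(n,len(P),np.round(r[0],1),np.round(r[1],1),round(r[2],1),"y",P[:,1].min().round(1),P[:,1].max().round(1),"z",np.nanmedian(Z[m]).round(4))
a=(abs(X-.464)<.06)
rep("knob",a&(Z>.118)&(Z<.135)&(Y>.1)&(Y<.2))
rep("walls",(abs(X-.464)<.0225)&(Y>.178)&(Y<.331)&(Z>.068)&(Z<.082))
rep("floor",(abs(X-.464)<.014)&(Y>.15)&(Y<.345)&(Z>.048)&(Z<.058))
rep("stop",a&(Z>.073)&(Z<.083)&(Y>.336))
f=grab_frame("top"); save(f,"t5.png",(155,170,325,260),4)
E
```

```text
[0.46072536 0.05985656 0.2564739 ] [ 0.26635492 -1.32540316  0.5550654 ]
knob 974 [460.9 141.2] [25.7 25.6] 88.3 y 128.4 154.2 z 0.1243
walls 329 [463.3 192.8] [30.  40.5] 88.2 y 178.0 208.3 z 0.0772
floor 1394 [464.  194.5] [38.3 28. ] 90.0 y 175.4 213.7 z 0.0525
stop 0
```

View pics/w5.png

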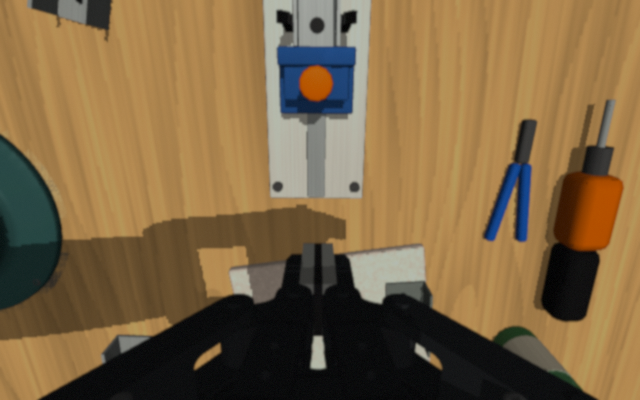

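The knob (316,83) moved from y = 45.6 to 141.2 mm, so the slide is about 0.0995. The jaw meets the bracket at row 47. I'll check the stop end in the top view.

View pics/t5.png

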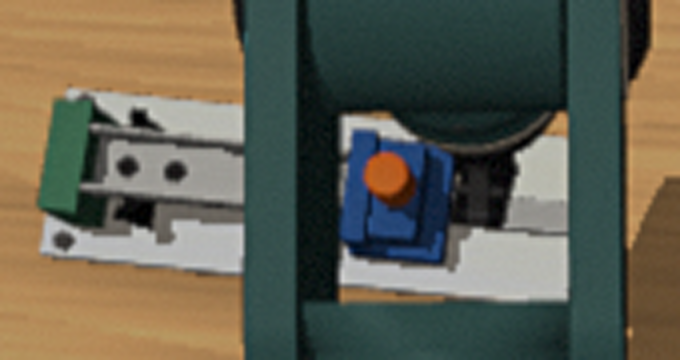

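The bracket's end meets the green stop at (90,160), it lies between the ears, and the arm is clear of everything. I'm handing in.

```bash
python3 -c "
from rig import *
print(hand_in())"
```

```text
the job is handed in; nothing more can be done
None
```

The bracket is on the two rests, held between the carriage jaw and the green stop, and I handed the job in at about 15 s. No verdict is reported at hand-in.

- **Placing:** I picked the channel on the foam pad, the smallest look-alike at 160 x 40 mm. I laid it open side up about 10 mm short of the stop and let go. It was level, with the floor height the same along its length, and 1 mm or less off the rail's axis.
- **Closing:** With the fingers shut, I pushed the orange knob from behind until it met a hard stop at 37 N, then backed the arm off.
- **Last checks:**
  - The knob travelled 95.6 mm, which puts the carriage at about 0.0995 (target 0.100).
  - The bracket's end meets the green stop in the top view, and its jaw end meets the jaw in the wrist view. The arm hides the middle of the bracket in the top view.
  - I saw no bystander moved or touched, but I did not measure their final positions.
- **Disagreement:** The top and wrist cameras differed by about 2 mm sideways on the fixture, which is within the calibration. I used the wrist camera to line up the bracket and fixture.

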